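# Load the printing block into the registration jig

### The job

Load the printing block (the rectangular dark wooden block with the brass relief on top) into the steel jig on the bench. Slide the jig's gate fully open by its post; the gate may be held by its catch, which shows only when you try it, and if it does not move, press the round release button beside it all the way down and let go, then slide it. Push the block along the bench, without lifting or tipping it, between the converging rails until it is fully home against the end stop, then slide the gate fully shut behind it and leave everything else where it stands.

Things in the scene. Friction and masses are not known exactly. Their poses are not given: they have to be found in the camera images.
- jig: Steel jig screwed to the bench. Origin: on the bench, mid of where the block lies when home. The block is pushed along its -y; x runs across, z up. Two parallel fences, inner faces at x = +-43.5 mm from y = -75 to 58; end stop with its face at y = -55. Fences, stop and rails are 26 mm high. The gate crosses at y = 59 to 69. Grey catch housing, 34 high, at x = -88 to -45, y = 39 to 73.
- throat (a point): On the bench on the jig's centre line, y = 71 mm from its origin, same axes: narrow end of the two converging aluminium rails. From here the rails' inner faces run from 42 mm either side to 96.5 mm either side at y = 179 mm in the jig, where their mouth opens to +y. Rails 14 mm thick.
- gate (a joint): Gate: steel bar 10 mm thick, 6 to 24 mm above the bench (end lug to 33), sliding along the jig's x. In m: 0 shut (spans x = -64 to 46 mm), 0.11 fully open, slid to the jig's +x, its end clear of the way in. Takes about 2 N, stays where left. If caught, it moves at most 2 mm and stops dead. Once released, the catch stays released, also when the gate is shut again.
- gate_post (a point): Centre of the top of the gate's upright round post, 18 mm diameter, top 62 mm above the bench, shaft free from 24 mm up. Moves with the gate: at x = 0, y = 64 mm in the jig when shut, x = 110 when open. Push it sideways or pinch it from above.
- release_top (a point): Centre of the top of the release button: black, round, 24 mm diameter, on the catch housing at x = -68, y = 56 mm in the jig, top 46 mm above the bench. Springs back; travel 10 mm straight down, about 4.5 N to press fully. Looks the same whether the catch holds or not; pressing it when the catch does not hold changes nothing.
- block: Printing block: dark hardwood, 80 mm (own x) by 110 mm (own y), 26 mm high, brass relief on top to 31 mm; 0.3 to 0.6 kg, waxed, slides easily (friction 0.3). Origin: centre of underside, z up. Lies before the mouth of the rails, its +y within 0.4 rad of the jig's +y. Home: an 80 mm face against the stop, origin at the jig's; either end may lead.
- bottle: Bystander: brown bottle, 60 mm diameter, 150 high. Origin: centre of underside.
- jar: Bystander: jar, 60 mm diameter, 70 high. Origin: centre of underside.
- bowl: Bystander: steel bowl, 110 mm diameter, 50 high. Origin: centre of underside.
- round_block: Bystander: small round wooden block, 52 mm diameter, 28 high. Origin: centre of underside.
- brush: Bystander: brush lying on the bench, along its x. Origin: under its middle.
- comb: Bystander: wooden marbling comb with wire teeth, lying flat, 160 mm along its y, 10 high. Origin: centre of underside.
- weight: Bystander: small brass weight, 40 mm diameter, 30 high. Origin: centre of underside.
Things that resemble listed ones, but are neither listed nor needed, are in the scene too. What is shaped like the block but blue, red or white is not meant.

How it is judged (in metres and radians):
On the way, in this order (a step that is already met when the one before it is completed fails the run):
1. the gate is slid fully open (value of joint gate above 0.1 m), for 0.1 s.
2. the block is home against the stop with the gate still open (y of block in the frame of jig between -0.003 and 0.003 m and x of block in the frame of jig between -0.004 and 0.004 m and angle between the y axis of block and the y axis of jig, either way round below 0.08 rad and value of joint gate above 0.09 m), for 0.2 s.
At the end, for the whole second after the job is handed in: The block lies flat and at rest between the fences, within 3 mm of the stop position, within 4 mm of the centre line and 0.08 rad of the jig's direction, and the gate behind it is shut to within 4 mm and at rest (y of block in the frame of jig between -0.003 and 0.003 m and x of block in the frame of jig between -0.004 and 0.004 m and angle between the y axis of block and the y axis of jig, either way round below 0.08 rad and value of joint gate below 0.004 m and height (world z) of block below 0.004 m and angle between block's own z axis and vertical below 0.05 rad and linear speed of block below 0.01 m/s and velocity of joint gate between -0.01 and 0.01 m/s); the robot touches nothing.
It fails at once if the block is lifted or tipped (height (world z) of block above 0.012 m or angle between block's own z axis and vertical above 0.2 rad).
It fails at once if a bystander is moved more than 30 mm (distance of any of bottle, jar, bowl, round_block, brush, comb, weight from where it was at the start of the episode above 0.03 m).
It also fails if it takes over 72 s, if anything falls off the work surface, if the arm or the gripper's body presses on something with over 40 N, if the wrist force passes 120 N, or if a joint passes its speed limit or range.

### The arm

A 6-joint arm with a two-finger parallel gripper is mounted at the origin on the work surface. World frame = base frame: x ahead of the robot, y to its left, z up, the work surface at z = 0. Lengths are in mm, angles in rad, forces in N, time in s.
With the tool pointing down it reaches from about 300 to 775 mm from the base axis. Payload 14.6 kg.
Tool frame: the origin (TCP) lies between the finger pads; the fingertips stand 19 mm ahead of it and the grasp point (between the pads) is the TCP; z points along the fingers, y is the line along which they close (so a half turn about z gives the same grasp; the last joint's range is limited). The gripper opens to 94 mm and grips with 3 to 60 N. Pads are 16 mm wide; open, the fingers measure 119 mm over their backs; the gripper's body (75 mm by 177 mm) begins 78 mm behind the grasp point.
Start: joints at [-0.067, 0.3, 1.521, -0, 1.321, -0.067], TCP at [549.99, -0.002, 224.446] pointing down, gripper open.
Joint ranges: [-3.03, 3.03], [-0.79, 2.21], [0.23, 2.52], [-1.04, 4.18], [0, 3.07], [-2.55, 2.55]. Speed limits (rad/s): [2.22, 2.22, 2.57, 3.14, 3.14, 3.14].

### API

Orientations are given as [roll, pitch, yaw] about the fixed x, y, z axes, in that order (R = Rz(yaw) Ry(pitch) Rx(roll)).
In Python, from cell import monitor, imaging, job, find_in, trace gives the robot as it stands. The module is installed in compiled form; this text tells all that it offers.
- The arm moves only by the tool arm_command, never from a script. Its argument "steps" is a list of rows, each a list of 5 numbers: the opening, from 0 (shut) to 1 (fully open), then the shift along the tool's x, y, z in mm, then the turn about the tool's z in degrees. In form: [[gripper, dx, dy, dz, turn], ...]. A call has 1 to 20 rows; each row is the pose to reach, as a shift and turn from the pose commanded when the call began, along the tool's axes at that moment; what a row does not reach only later rows make up. A row lasts 1/8 s, in which the tool goes at most 62.5 mm and 10.7 degrees, less where a joint would pass 70% of its speed; a pose out of reach is approached as far as the arm can. A call with a gripper value outside its range is refused whole. The fingers move at their own pace and stop on an object; "force" is the grip in N (left out, the last holds). Time passes only in rows, so rows that repeat a pose let the fingers close. It gives the time, the measured TCP pose, the force, the opening and the grip force at its end, in the units of the state.
- monitor.read_state(): the state, without advancing time (a new reading comes with each control period).
- imaging.camera(name): name is "scene" or "side" or "wrist"; returns a dict with "img" (384x512x3 uint8, red, green, blue), "mtx" (3x3 intrinsics, pixels), "view" (4x4, takes a point from world to camera coordinates). Camera axes: x right, y down, z forward; pixel columns grow to the right and rows downward; lengths in mm; the calibration is good to about 2 mm. The wrist camera is an equidistant fisheye: a pixel r from the principal point sees the ray r / f radians off the axis. A picture is of the moment at which its call begins. There is no depth.
- job.sign_off(): hands the job in; it is judged then, once.
Trained networks look in a picture, given as the dict that the camera call returned (one of the last four; its "shot" number tells which), for a name from the list of things; names that differ only in an ending like _2 or _b are one class to them, and where a whole thing is asked for, a point or a joint stands for the part that bears it (a point fixed in the world has none). Each returns a list of dicts, best first, with "p" (0 to 1); they miss things now and then, are a little off and sometimes report something else, mostly with a low value. They report only what shows in the picture. A call takes as long as a camera call. They do not tell look-alikes from the thing itself.
- find_in(picture, target): "rect" ([centre column, centre row, width, height] in pixels, round what is visible of it).
- trace(picture, target): "region" (384x512 bool, what is visible of it) and "rect" ([centre column, centre row, width, height] in pixels, round what is visible of it).
The state is a dict: "clock": time; "joints": joint angles; "qd": joint speeds; "effort": joint torques, N m; "eef_pos": TCP position; "eef_rot": TCP orientation; "wrist_force": force on the tool from outside, world axes, zero at the start; "moment": the same for the moment, N m; "finger_gap": finger opening in mm; "finger_force": force on a finger pad.
Only numpy, scipy, OpenCV 4.12 (cv2) and the standard library are available. Lean on these libraries where they do the work, as an engineer would, in place of code of your own. Each camera call takes 0.05 s, during which the arm holds its last target. There are 200 camera calls.

## Working session

There is one attempt and no reset: what is moved stays moved. The work goes in short steps, Python scripts to look and compute and a tool call to move; the robot and the scene stay as the last step left them, time stands still between calls to the robot, and variables do not carry over. Pictures are saved under pics/ and viewed, at most 10 in all, crops included, and the job is handed in when it is done.

Besides the shell and the picture viewer there is one more tool, called after ">>>" by a JSON object that holds its "op" and its "data", one argument or row to a line. arm_command: Moves the arm, as the interface text tells. Its arguments: {"type":"object","properties":{"steps":{"type":"array","items":{"type":"array","items":{"type":"number"}}},"force":{"type":"number"}},"required":["steps"]}

```bash
mkdir -p pics
cat > h.py <<'E'
import numpy as np, cv2
from cell import monitor, imaging, job, find_in, trace
def snap(n,f):
    c=imaging.camera(n); cv2.imwrite('pics/'+f+'.png',c['img'][:,:,::-1]); return c
def proj(c,P):
    P=np.atleast_2d(P); q=(c['view']@np.c_[P,np.ones(len(P))].T)[:3]; u=c['mtx']@q; return (u[:2]/u[2]).T
def back(c,uv,z):
    uv=np.atleast_2d(uv).astype(float); R=c['view'][:3,:3]; t=c['view'][:3,3]; o=-R.T@t
    d=(R.T@np.linalg.inv(c['mtx'])@np.c_[uv,np.ones(len(uv))].T).T
    return o+d*((z-o[2])/d[:,2])[:,None]
E
python3 - <<'E'
from h import *
for n in('scene','side'):
    c=snap(n,n+'0')
    for t in('gate_post','release_top','block','jig','throat','bottle','jar','bowl','round_block','brush','comb','weight'):
        r=find_in(c,t); print(n,t,[(round(d['p'],2),np.round(d['rect']).astype(int).tolist(),np.round(back(c,d['rect'][:2],30)[0,:2]).tolist()) for d in r[:3]])
print(monitor.read_state())
a=cv2.imread('pics/scene0.png');
E
```

```text
scene gate_post [(0.43, [215, 220, 6, 28], [573.0, -67.0])]
scene release_top []
scene block [(0.9, [269, 224, 36, 24], [578.0, 115.0]), (0.77, [149, 193, 30, 24], [472.0, -313.0]), (0.75, [316, 198, 36, 29], [458.0, 278.0])]
scene jig []
scene throat [(0.9, [210, 230, 77, 72], [614.0, -81.0]), (0.45, [213, 218, 5, 24], [566.0, -74.0])]
scene bottle [(0.61, [359, 176, 18, 32], [353.0, 439.0]), (0.38, [303, 164, 48, 11], [307.0, 234.0])]
scene jar [(0.58, [339, 251, 21, 19], [668.0, 347.0])]
scene bowl [(0.67, [364, 211, 32, 34], [507.0, 444.0])]
scene round_block [(0.55, [232, 258, 16, 20], [712.0, 3.0])]
scene brush [(0.75, [153, 151, 47, 21], [277.0, -339.0]), (0.25, [210, 228, 74, 76], [605.0, -81.0])]
scene comb [(0.68, [303, 169, 46, 8], [331.0, 234.0])]
scene weight [(0.44, [188, 194, 12, 11], [468.0, -175.0])]
side gate_post [(0.63, [296, 231, 33, 23], [567.0, -77.0])]
side release_top [(0.62, [295, 240, 110, 81], [551.0, -107.0]), (0.4, [271, 236, 8, 11], [501.0, -73.0])]
side block [(0.92, [207, 244, 50, 41], [340.0, -46.0]), (0.88, [219, 172, 43, 33], [461.0, 245.0]), (0.62
[... 449 characters left out ...]
40.0, -196.0])]
{'clock': 1.3, 'joints': array([-6.65873239e-02,  2.99889483e-01,  1.52097340e+00,  2.46272666e-05,
        1.32070230e+00, -6.65950347e-02]), 'qd': array([ 0.00014838, -0.00102514, -0.00139283, -0.000985  , -0.00240828,
       -0.00205742]), 'effort': array([-7.03966416e-04, -5.31662893e+01, -3.52915478e+01,  7.08771427e-02,
        2.12786644e-02,  3.94555821e-05]), 'eef_pos': array([5.50000804e+02, 1.00023925e-02, 2.24462615e+02]), 'eef_rot': array([ 3.14156366e+00, -2.19808812e-05,  1.57079794e+00]), 'wrist_force': array([-0.34891533, -0.41030159,  0.19081144]), 'moment': array([-0.02081225, -0.03863945, -0.06485796]), 'finger_force': 0.0, 'finger_gap': 94.01823860436458}
```

View pics/scene0.png

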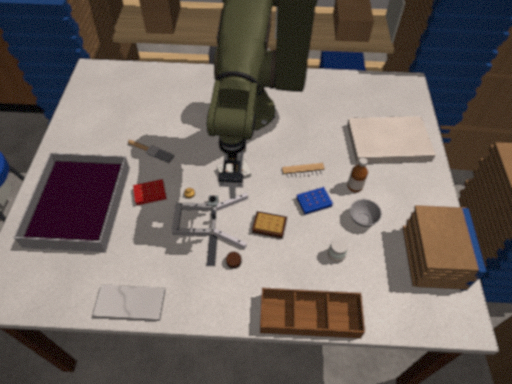

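View pics/side0.png

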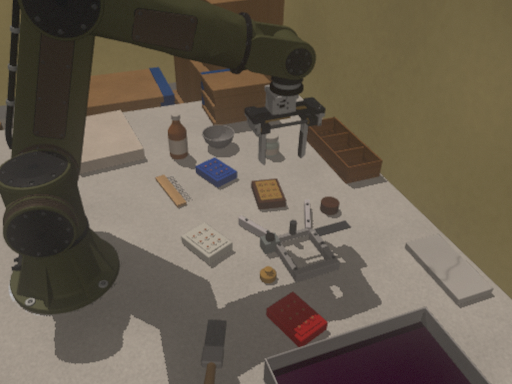

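Scene: the brass-topped dark block is at scene (269,224) / side (270,194). The look-alikes are blue (314,200), red (150,191) and white (side 207,241). The jig is at scene (210,220), with the post at about (213,202) and the button on its robot side. I'll check the choice in a close crop and take a wrist view.

Run:
```python
from h import *
c=imaging.camera('scene'); s=imaging.camera('side'); w=imaging.camera('wrist')
a=cv2.resize(c['img'][170:275,165:300],None,fx=2.96,fy=2.96,interpolation=2)[:300,:400]
b=cv2.resize(s['img'][165:285,225:360],None,fx=2.96,fy=2.5,interpolation=2)[:300,:400]
w2=cv2.resize(w['img'],(400,300),interpolation=3)
o=np.zeros((600,800,3),np.uint8); o[:300,:a.shape[1]]=a; o[:300,400:400+b.shape[1]]=b
o[300:,:400]=w2
cv2.imwrite('pics/crop1.png',o[:,:,::-1]); cv2.imwrite('pics/wrist1.png',cv2.resize(w['img'],(800,600))[:,:,::-1])
print(w['mtx'],w['view'],c['mtx'],c['view'])
for t in('gate_post','release_top','block','jig'):
  print(t,[(round(d['p'],2),np.round(d['rect']).tolist()) for d in find_in(w,t)[:3]])
```

```text
[[297.31863964   0.         253.25638264]
 [  0.         297.31863964 194.58827667]
 [  0.           0.           1.        ]] [[ 9.99998244e-01  1.33930373e-03 -1.31118636e-03 -5.48411106e+02]
 [ 1.63346823e-03 -9.65800722e-01  2.59280346e-01 -2.83831956e+01]
 [-9.19089602e-04 -2.59282032e-01 -9.65801213e-01  3.91836347e+02]
 [ 0.00000000e+00  0.00000000e+00  0.00000000e+00  1.00000000e+00]] [[429.48720337   0.         256.11136738]
 [  0.         429.48720337 194.60191642]
 [  0.           0.           1.        ]] [[-5.12954048e-02  9.98613870e-01  1.17948851e-02 -4.30101503e+01]
 [ 8.13082830e-01  4.86171850e-02 -5.80114368e-01 -3.57823305e+02]
 [-5.79883689e-01 -2.01669828e-02 -8.14449630e-01  1.81894213e+03]
 [ 0.00000000e+00  0.00000000e+00  0.00000000e+00  1.00000000e+00]]
gate_post [(0.96, [261.0, 240.0, 68.0, 25.0]), (0.58, [90.0, 34.0, 41.0, 69.0])]
release_top [(0.87, [206.0, 248.0, 16.0, 22.0])]
block [(0.95, [191.0, 11.0, 59.0, 22.0]), (0.73, [270.0, 84.0, 78.0, 96.0]), (0.64, [108.0, 195.0, 79.0, 88.0])]
jig [(0.93, [277.0, 219.0, 207.0, 151.0])]
```

View pics/crop1.png

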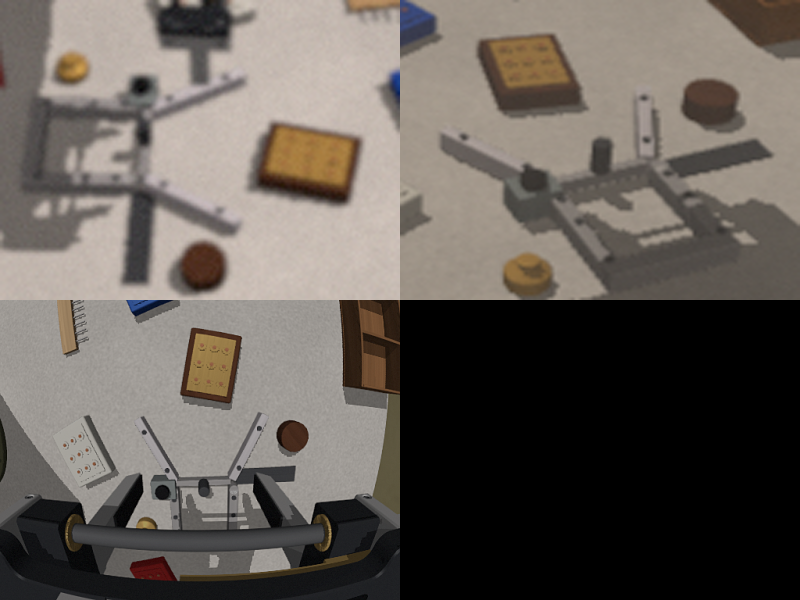

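View pics/wrist1.png

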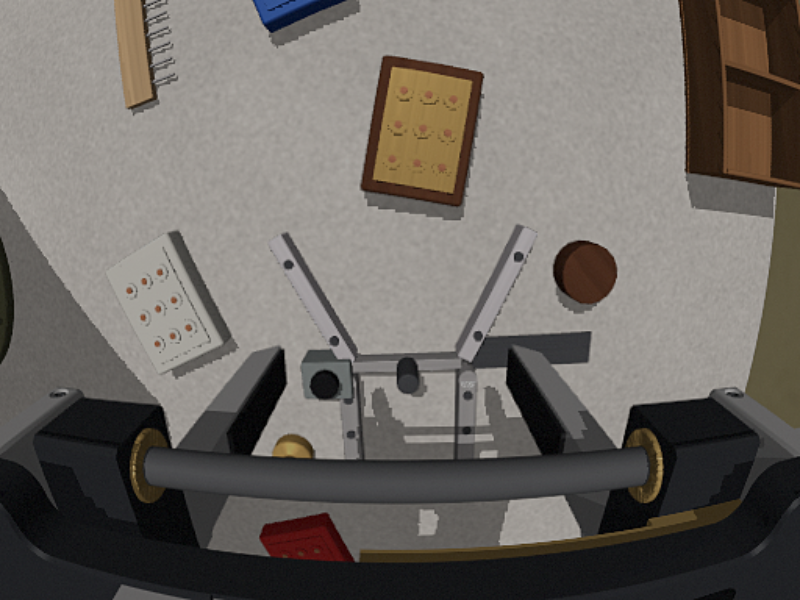

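The wrist view (800 px scale) shows the button top at about (325,385), post top (408,386), rail mouth inner corners (288,234) and (516,227), throat (356,355) and (458,357). The block's corners are at (388,56), (483,72), (461,206) and (361,188). The dark wood with brass relief confirms the block. The round dark wooden disc at (585,272) is the bystander.

```bash
cat >> h.py <<'E'
def wproj(c,P):
    P=np.atleast_2d(P); q=(c['view']@np.c_[P,np.ones(len(P))].T)[:3]
    r=np.hypot(q[0],q[1]); th=np.arctan2(r,q[2]); k=c['mtx'][0,0]*th/np.maximum(r,1e-9)
    return np.c_[q[0]*k+c['mtx'][0,2],q[1]*k+c['mtx'][1,2]]
def fit(c,L,uv,x0,pr=wproj):
    from scipy.optimize import least_squares
    L=np.array(L,float)
    def P(p): s,k=np.sin(p[2]),np.cos(p[2]); return np.c_[p[0]+k*L[:,0]-s*L[:,1],p[1]+s*L[:,0]+k*L[:,1],L[:,2]]
    f=lambda p:(pr(c,P(p))-uv).ravel()
    r=least_squares(f,x0,loss='soft_l1',x_scale=[100,100,1]); return r.x,f(r.x).reshape(-1,2)
BLK=[(-40,55,26),(40,55,26),(40,-55,26),(-40,-55,26)]
E
python3 - <<'E'
from h import *
w=imaging.camera('wrist')
k=.64
J,e=fit(w,[(-68,56,46),(0,64,62),(-96.5,179,26),(96.5,179,26),(-42,71,26),(42,71,26)],np.array([(325,385),(408,386),(288,234),(517,227),(356,355),(458,357)])*k,[550,-130,0])
print(J,e.round(1).tolist())
B,e=fit(w,BLK,np.array([(388,56),(483,72),(461,206),(361,188)])*k,[570,110,0]); print(B,e.round(1).tolist())
E
```

```text
[ 5.60044696e+02 -1.39417550e+02  2.68994819e-02] [[-0.6, 0.9], [0.3, -0.9], [-3.7, -1.0], [5.8, -0.1], [0.5, 3.0], [-0.3, 0.1]]
[ 5.69885143e+02  1.17227965e+02 -1.75513655e-01] [[-1.8, -2.6], [2.7, -0.2], [0.7, 0.8], [-0.7, 0.4]]
```

Run:
```python
from h import *
w=imaging.camera('wrist'); c=imaging.camera('scene'); s=imaging.camera('side')
J=[560,-139.4,.027]; B=[569.9,117.2,-.1755]
def W(p,L):
    L=np.array(L,float);k,q=np.cos(p[2]),np.sin(p[2]); return np.c_[p[0]+k*L[:,0]-q*L[:,1],p[1]+q*L[:,0]+k*L[:,1],L[:,2]]
polys=[W(J,[(-96.5,179,26),(-42,71,26),(-43.5,58,26),(-43.5,-55,26),(43.5,-55,26),(43.5,58,26),(42,71,26),(96.5,179,26)]),W(B,BLK+BLK[:1]),W(J,[(-68,56,46),(-68,56,36)]),W(J,[(0,64,62),(0,64,24)])]
def draw(cam,pr,roi,sz):
    x0,y0,x1,y1=roi; k=sz[0]/(x1-x0)
    im=cv2.resize(cam['img'][y0:y1,x0:x1],None,fx=k,fy=k,interpolation=2)[:,:,::-1].copy()
    for P in polys: cv2.polylines(im,[((pr(cam,P)+.5-[x0,y0])*k).astype(np.int32)],False,(0,255,0),1)
    return im
o=np.zeros((600,800,3),np.uint8)
for (cam,pr,roi,sz,(X,Y)) in [(w,wproj,(150,20,390,300),(500,0),(0,0)),(c,proj,(170,185,300,275),(300,0),(500,0)),(s,proj,(230,165,350,285),(300,0),(500,240))]:
    im=draw(cam,pr,roi,sz); h,wd=im.shape[:2]; h=min(h,600-Y); o[Y:Y+h,X:X+wd]=im[:h]
cv2.imwrite('pics/ov.png',o)
```

```text
(no output)
```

View pics/ov.png

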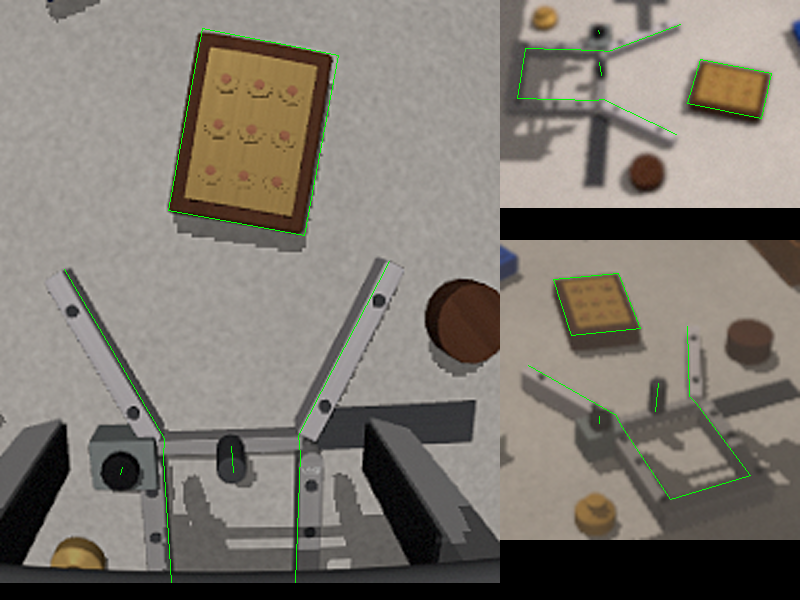

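The overlay matches well, so the fit is good: jig at (560,-139) with yaw 0.027, block at (570,117) with yaw -0.176. Next I go to the post and try the gate.

>>> {"op": "arm_command", "data": {
  "steps": [
    [0.45, -40, 4, 0, -1.5],
    [0.45, -75, 8, 20, -1.5],
    [0.45, -75, 8, 70, -1.5],
    [0.45, -75, 8, 120, -1.5],
    [0.45, -75, 8, 150, -1.5],
    [0.45, -75, 8, 163, -1.5],
    [0.45, -75, 8, 163, -1.5],
    [0, -75, 8, 163, -1.5],
    [0, -75, 8, 163, -1.5],
    [0, -75, 8, 163, -1.5],
    [0, -75, 8, 163, -1.5]
  ],
  "force": 15
}}

```text
clock: 3.22
eef_pos: [558.8, -75.1, 62.2]
eef_rot: [3.139, 0.0, 1.597]
wrist_force: [4.9, 0.1, 2.7]
finger_gap: 17.8
finger_force: 15.0
```

>>> {"op": "arm_command", "data": {
  "steps": [
    [0, 0, 2, 0, 0],
    [0, 0, 4, 0, 0],
    [0, 0, 6, 0, 0],
    [0, 0, 7, 0, 0],
    [0, 0, 7, 0, 0]
  ]
}}

```text
clock: 3.85
eef_pos: [561.9, -75.0, 61.8]
eef_rot: [-3.133, -0.001, 1.597]
wrist_force: [-27.2, -0.9, 24.4]
finger_gap: 17.8
finger_force: 15.0
```

Caught: it stopped dead at 27 N. I'll let go and press the release.

>>> {"op": "arm_command", "data": {
  "steps": [
    [0, 0, -5, 0, 0],
    [0.3, 0, -6, 0, 0],
    [0.3, 0, -7, 0, 0],
    [0.3, 0, -7, -25, 0],
    [0.1, -4, -30, -40, 0],
    [0, -8, -75, -40, 0],
    [0, -8, -75, -40, 0],
    [0, -8, -75, -20, 0],
    [0, -8, -75, -8, 0],
    [0, -8, -75, 0, 0],
    [0, -8, -75, 5, 0],
    [0, -8, -75, 8, 0],
    [0, -8, -75, 9, 0],
    [0, -8, -75, 9, 0]
  ]
}}

```text
clock: 5.6
eef_pos: [490.6, -84.7, 54.5]
eef_rot: [3.141, 0.0, 1.597]
wrist_force: [-12.7, 2.7, 29.7]
finger_gap: 0.5
finger_force: 15.1
```

Run:
```python
from h import *
w=snap('wrist','press')
```

>>> {"op": "arm_command", "data": {
  "steps": [
    [0, 0, 0, -10, 0],
    [0.1, 0, 0, -45, 0],
    [0.35, 4, 35, -50, 0],
    [0.35, 8, 69, -50, 0],
    [0.35, 8, 69, -40, 0],
    [0.35, 8, 69, -15, 0],
    [0.35, 8, 69, -9, 0],
    [0, 8, 69, -9, 0],
    [0, 8, 69, -9, 0],
    [0, 8, 69, -9, 0],
    [0, 8, 72, -9, 0],
    [0, 8, 75, -9, 0],
    [0, 8, 78, -9, 0],
    [0, 8, 78, -9, 0]
  ]
}}

```text
clock: 7.4
eef_pos: [568.9, -74.8, 62.2]
eef_rot: [3.14, 0.0, 1.597]
wrist_force: [1.0, -0.3, 4.9]
finger_gap: 17.7
finger_force: 15.0
```

The gate is free, so I slide it open.

>>> {"op": "arm_command", "data": {
  "steps": [
    [0, 0, 6, 0, 0],
    [0, 0, 18, 0, 0],
    [0, 0, 32, 0, 0],
    [0, 0, 46, 0, 0],
    [0, 0, 60, 0, 0],
    [0, 0, 74, 0, 0],
    [0, 0, 86, 0, 0],
    [0, 0, 94, 0, 0],
    [0, 0, 99, 0, 0],
    [0, 0, 101, 0, 0],
    [0, 0, 101, 0, 0],
    [0, 0, 101, 0, 0]
  ]
}}

```text
clock: 8.9
eef_pos: [669.0, -71.3, 62.2]
eef_rot: [-3.141, -0.001, 1.597]
wrist_force: [-6.3, 5.6, 8.1]
finger_gap: 17.8
finger_force: 15.0
```

Gate is open (110 mm travelled, jig yaw about 0.035). I release the post and move to look at the block.

>>> {"op": "arm_command", "data": {
  "steps": [
    [0.4, 0, 0, 0, 0],
    [0.4, 0, 0, 0, 0],
    [0.4, 0, 0, -40, 0],
    [0.6, 0, 0, -90, 0],
    [1, 40, -30, -120, 0],
    [1, 90, -60, -140, 0],
    [1, 131, -92, -140, 0],
    [1, 131, -92, -140, 0],
    [1, 131, -92, -140, 0],
    [1, 131, -92, -140, 0]
  ]
}}

```text
clock: 10.15
eef_pos: [574.1, 55.5, 201.1]
eef_rot: [-3.141, 0.0, 1.596]
wrist_force: [-0.3, 0.4, -0.9]
finger_gap: 93.7
finger_force: 0.0
```

Run:
```python
from h import *
w=imaging.camera('wrist'); B=[569.9,117.2,-.1755]
J=[561.3,-139.2,.035]
for d in trace(w,'block')[:3]:
    m=d['region'].astype(np.uint8); print(d['p'],np.round(d['rect']))
    (cx,cy),(a,b),an=cv2.minAreaRect(cv2.findNonZero(m)); print(cx,cy,a,b,an)
def W(p,L):
    L=np.array(L,float);k,q=np.cos(p[2]),np.sin(p[2]); return np.c_[p[0]+k*L[:,0]-q*L[:,1],p[1]+q*L[:,0]+k*L[:,1],L[:,2]]
im=cv2.resize(w['img'],(800,600),interpolation=2)[:,:,::-1].copy()
for P in [W(B,BLK+BLK[:1]),W(J,[(-96.5,179,26),(-42,71,26),(-43.5,58,26),(-43.5,-55,26),(43.5,-55,26),(43.5,58,26),(42,71,26),(96.5,179,26)]),W(J,[(110,64,62),(110,64,24)])]: cv2.polylines(im,[((wproj(w,P)+.5)*1.5625).astype(np.int32)],False,(0,255,0),1)
cv2.imwrite('pics/ov2.png',im)
```

```text
0.84 [252. 128.  80. 104.]
250.84884643554688 128.15203857421875 71.47515869140625 95.73628234863281 11.142889976501465
0.79 [ 91. 228.  78.  76.]
89.68971252441406 232.32469177246094 80.37960815429688 51.894866943359375 61.29404830932617
0.78 [169.  28.  82.  56.]
168.55001831054688 17.649999618530273 59.76704406738281 69.57009887695312 71.56504821777344
```

View pics/ov2.png

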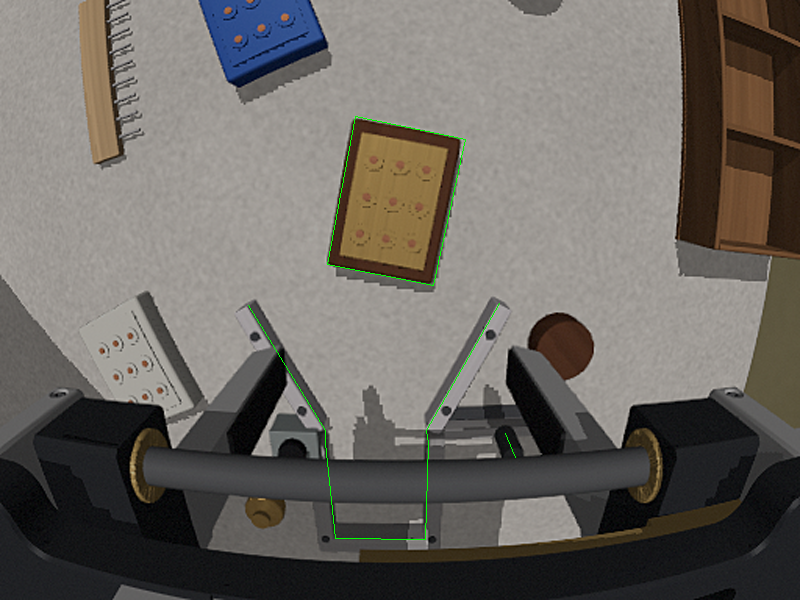

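The overlay fits the block at (228–289 rows 118–284 in 800 px) and the post stands open at (507,440). I grip the block's rear sides near +y to guide it along the bench.

>>> {"op": "arm_command", "data": {
  "steps": [
    [1, 40, 2, 0, 6],
    [1, 80, 4, 20, 11.5],
    [1, 101, 5, 70, 11.5],
    [1, 101, 5, 115, 11.5],
    [1, 101, 5, 130, 11.5],
    [1, 101, 5, 150, 11.5],
    [1, 101, 5, 165, 11.5],
    [1, 101, 5, 174, 11.5],
    [1, 101, 5, 174, 11.5],
    [0.8, 101, 5, 174, 11.5],
    [0.7, 101, 5, 174, 11.5],
    [0.7, 101, 5, 174, 11.5],
    [0.7, 101, 5, 174, 11.5],
    [0.7, 101, 5, 174, 11.5]
  ],
  "force": 15
}}

```text
clock: 12.0
eef_pos: [576.3, 157.6, 28.1]
eef_rot: [3.141, -0.0, 1.396]
wrist_force: [-0.7, -0.5, 6.3]
finger_gap: 80.0
finger_force: 15.0
```

>>> {"op": "arm_command", "data": {
  "steps": [
    [0.7, -6, -1, 0, -1],
    [0.7, -18, -3, 0, -3],
    [0.7, -30, -5, 0, -6],
    [0.7, -42, -7, 0, -9],
    [0.7, -56, -9, 0, -12],
    [0.7, -70, -11, 0, -12],
    [0.7, -85, -8, 0, -12],
    [0.7, -100, -5, 0, -12],
    [0.7, -115, -1.5, 0, -12],
    [0.7, -126, 1, 0, -12],
    [0.7, -126, 1, 0, -12]
  ]
}}

```text
clock: 13.38
eef_pos: [555.5, 32.2, 28.1]
eef_rot: [3.14, 0.001, 1.605]
wrist_force: [-0.5, -5.3, 7.3]
finger_gap: 80.0
finger_force: 15.0
```

Run:
```python
from h import *
w=imaging.camera('wrist'); im=cv2.resize(w['img'],(800,600),interpolation=2)[:,:,::-1]
cv2.imwrite('pics/thr.png',im)
```

```text
(no output)
```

View pics/thr.png

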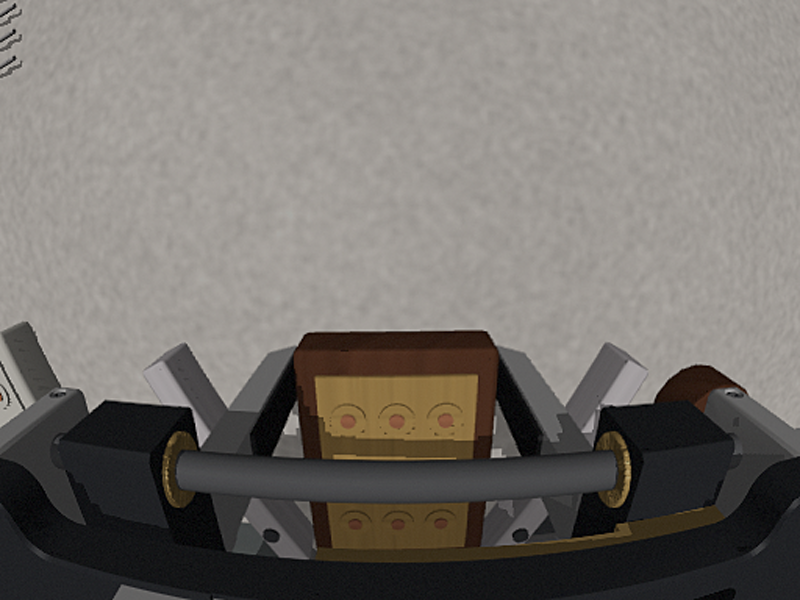

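The block (columns 298–497) is centred between the rails (inner edges 188 and 608). Continue.

>>> {"op": "arm_command", "data": {
  "steps": [
    [0.7, -6, 0, 0, 0],
    [0.7, -16, 0, 0, 0],
    [0.7, -27, 0, 0, 0],
    [0.7, -38, 0, 0, 0],
    [0.7, -47, 0, 0, 0],
    [0.7, -53, 0, 0, 0],
    [0.7, -57, 0, 0, 0],
    [0.7, -57, 0, 0, 0]
  ]
}}

```text
clock: 14.42
eef_pos: [557.4, -23.8, 28.1]
eef_rot: [3.14, -0.0, 1.606]
wrist_force: [-0.3, 0.4, 6.5]
finger_gap: 79.8
finger_force: 15.0
```

>>> {"op": "arm_command", "data": {
  "steps": [
    [0.92, 0, 0, 0, 0],
    [0.92, 0, 0, 0, 0],
    [0.92, 0, 0, -30, 0],
    [0.7, 10, 0, -50, 0],
    [0.3, 42, 0, -50, 0],
    [0, 42, 0, -50, 0],
    [0, 42, 0, -40, 0],
    [0, 42, 0, -20, 0],
    [0, 42, 0, -5, 0],
    [0, 42, 0, 0, 0],
    [0, 36, 0, 0, 0],
    [0, 30, 0, 0, 0],
    [0, 22, 0, 0, 0],
    [0, 12, 0, 0, 0],
    [0, 2, 0, 0, 0],
    [0, -8, 0, 0, 0],
    [0, -18, 0, 0, 0],
    [0, -28, 0, 0, 0],
    [0, -38, 0, 0, 0],
    [0, -38, 0, 0, 0]
  ]
}}

```text
clock: 16.92
eef_pos: [558.2, -62.6, 27.3]
eef_rot: [-3.141, 0.0, 1.605]
wrist_force: [0.1, -0.1, -0.1]
finger_gap: 0.4
finger_force: 0.0
```

>>> {"op": "arm_command", "data": {
  "steps": [
    [0, -3, 0, 0, 0],
    [0, -6, 0, 0, 0],
    [0, -9, 0, 0, 0],
    [0, -11, 0, 0, 0],
    [0, -13, 0, 0, 0],
    [0, -14, 0, 0, 0],
    [0, -14, 0, 0, 0]
  ]
}}

```text
clock: 17.8
eef_pos: [558.7, -74.3, 27.4]
eef_rot: [-3.141, -0.002, 1.606]
wrist_force: [-0.8, 12.3, 1.5]
finger_gap: 0.0
finger_force: 6.4
```

>>> {"op": "arm_command", "data": {
  "steps": [
    [0, -1, 0, 0, 0],
    [0, -2, 0, 0, 0],
    [0, -3, 0, 0, 0],
    [0, -3, 0, 0, 0],
    [0, -3, 0, 0, 0]
  ]
}}

```text
clock: 18.42
eef_pos: [558.6, -74.5, 27.4]
eef_rot: [-3.14, -0.006, 1.606]
wrist_force: [-2.0, 34.6, 4.7]
finger_gap: 0.5
finger_force: 17.1
```

Run:
```python
from h import *
s=imaging.camera('side'); c=imaging.camera('scene')
a=cv2.resize(s['img'][195:295,240:365],(500,400),interpolation=2); b=cv2.resize(c['img'][190:260,165:230],(300,323),interpolation=2)
o=np.zeros((400,800,3),np.uint8); o[:,:500]=a; o[:323,500:]=b
cv2.imwrite('pics/home.png',o[:,:,::-1])
```

```text
(no output)
```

View pics/home.png

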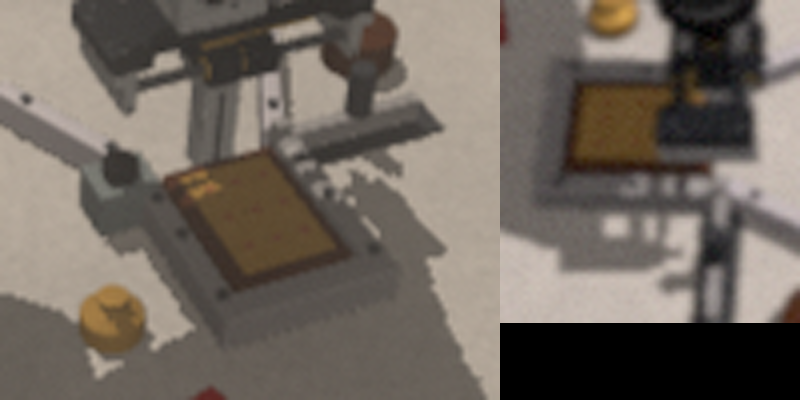

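The block sits against the stop (35 N without further advance). Now I retreat, take the post and shut the gate.

>>> {"op": "arm_command", "data": {
  "steps": [
    [0, 3, 0, 0, 0],
    [0, 8, 0, 0, 0],
    [0, 8, 0, -40, 0],
    [0, 8, 0, -85, 0],
    [0.35, 6, 40, -85, 0],
    [0.35, 4, 85, -85, 0],
    [0.35, 4, 110, -85, 0],
    [0.35, 4, 110, -80, 0],
    [0.35, 4, 110, -55, 0],
    [0.35, 4, 110, -38, 0],
    [0.35, 4, 110, -35, 0],
    [0, 4, 110, -35, 0],
    [0, 4, 110, -35, 0],
    [0, 4, 110, -35, 0],
    [0, 4, 110, -35, 0]
  ],
  "force": 15
}}

```text
clock: 20.4
eef_pos: [668.9, -70.9, 63.4]
eef_rot: [3.141, 0.0, 1.606]
wrist_force: [-2.9, -0.1, 5.8]
finger_gap: 17.4
finger_force: 15.0
```

>>> {"op": "arm_command", "data": {
  "steps": [
    [0, 0, -6, 0, 0],
    [0, 0, -18, 0, 0],
    [0, 0, -32, 0, 0],
    [0, 0, -46, 0, 0],
    [0, 0, -60, 0, 0],
    [0, 0, -74, 0, 0],
    [0, 0, -88, 0, 0],
    [0, 0, -98, 0, 0],
    [0, 0, -105, 0, 0],
    [0, 0, -109, 0, 0],
    [0, 0, -111, 0, 0],
    [0, 0, -112, 0, 0],
    [0, 0, -112, 0, 0]
  ]
}}

```text
clock: 22.02
eef_pos: [558.6, -74.8, 63.4]
eef_rot: [3.136, 0.001, 1.606]
wrist_force: [12.8, 0.0, -0.7]
finger_gap: 17.7
finger_force: 15.0
```

The gate is shut against its stop. Release and clear.

>>> {"op": "arm_command", "data": {
  "steps": [
    [0, 0, 1.5, 0, 0],
    [0.4, 0, 1.5, 0, 0],
    [0.4, 0, 1.5, 0, 0],
    [0.4, 0, 1.5, 0, 0],
    [0.4, 0, 1.5, -30, 0],
    [0.4, 0, 1.5, -80, 0],
    [0.4, 60, 1.5, -130, 0],
    [0.4, 100, 1.5, -150, 0],
    [0.4, 100, 1.5, -150, 0],
    [0.4, 100, 1.5, -150, 0]
  ]
}}

```text
clock: 23.28
eef_pos: [554.5, 24.9, 211.7]
eef_rot: [-3.141, 0.0, 1.606]
wrist_force: [-1.9, -0.4, -0.5]
finger_gap: 37.4
finger_force: 0.0
```

Run:
```python
from h import *
w=imaging.camera('wrist'); s=imaging.camera('side')
a=cv2.resize(s['img'][195:295,240:365],(400,320),interpolation=2); b=cv2.resize(w['img'][200:384,130:380],(400,294),interpolation=2)
o=np.zeros((320,800,3),np.uint8); o[:,:400]=a; o[:294,400:]=b
cv2.imwrite('pics/end.png',o[:,:,::-1])
```

```text
(no output)
```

View pics/end.png

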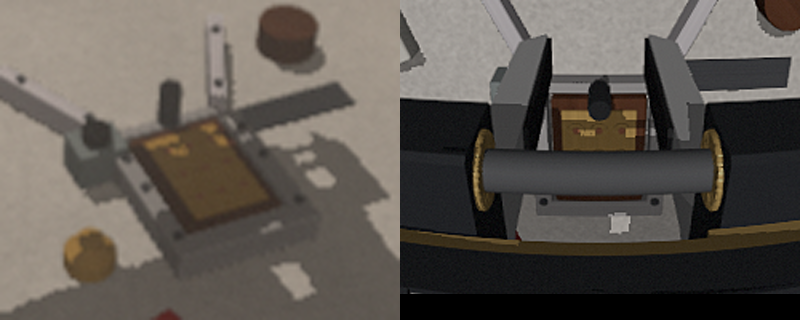

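The block is home, the post is central at (170,100), the gate is shut and the arm is clear.

```bash
python3 -c "
from cell import job; print(job.sign_off())"
```

```text
the job is handed in; nothing more can be done
None
```

The block is home against the stop with the gate shut behind it, by force readings and the final pictures, and the job was handed in at about 23 s; the sign-off returned no verdict.

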